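# Set the sprung tilting table level and key its fence in

## Task

First press the sprung tilting table down by its red pad until it lies level and the yellow catch holds it there by itself. Only then lift the brass five-tooth fence by its ends out of the narrow blue holder, stand it on its teeth on the bare bench top and let go; take it again across its thickness (the table's end stops leave no room for fingers at its ends) and lower it onto the table so that each tooth enters its own slot and the fence sits fully home between the stops. Leave the table level with the fence released in it, and do not knock over the oil can.

Things in the scene. Friction and masses are not known exactly. Their poses are not given: they have to be found in the camera images.
- tilt_table (a joint): hinge of the steel tilting table, rad: 0 = sprung up (tilted 0.40 rad), 0.39 to 0.40 = level, held by the catch, 0.42 = bottom stop. Press past level, to 0.41 or the stop, for the catch to snap over; it then returns to level when let go. Uncaught it springs up. Pressing the pad takes 3 N at first, 7 to 12 N near level. Hinge along the table's y, 78 mm from the pad, 37 mm above the bench
- press_pad (a point): centre of the top of the red pad (22 x 36 mm) near the table's raised free edge, the place to press. x axis points from free edge to hinge, z is the table's normal. From start to level it sinks 30 mm and moves 10 mm toward -x; level, it is 47 mm above the bench. The yellow sprung catch, 26 mm wide, up to 54 mm high, stands 17 to 30 mm beyond it (-x) at the middle of the free edge
- slot_row (a point): centre of the row of five slots on the table's top face (44 mm above the bench when level), 38 mm from press_pad toward the hinge. Slots 13 mm apart along y, each 8 mm (y) by 15 mm (x), 14 mm deep. At y = -38 to -31 and 31 to 38 mm stand two dark end stops, 26 mm high, 26 mm long in x. z is the table's normal; the table is 80 mm wide
- tilt_base: grey base of the tilting table, fixed to the bench, about 118 mm (x) by 98 mm (y); origin at its underside, axes as the table's (x toward the hinge). The hinge is at x = +45 mm, the level slot row at x = +5 mm, the level pad at x = -33 mm, the catch at about x = -50 to -63 mm. To its left (world +y > 0.12 m) stands a bench lathe, its black lever up to 270 mm high; to the right of the work a vice 52 mm high
- fence: brass fence, 58 mm long (its y), 16 mm thick (its x), 38 mm high: a 28 mm high bar on five teeth 10 mm long, each 5 mm (y) by 12 mm (x), spaced 13 mm. Origin at the centre of the tooth tips' plane, z up. 0.1 to 0.17 kg. It starts upright in the holder, tooth tips 10 mm above the bench. It may go into the slots either way round
- fence_holder: blue fixed holder: a floor 10 mm high, 42 mm long (y), 36 mm wide (x), and two walls along y, 40 mm long, 6 mm thick, their tops 50 mm above the bench and 20 mm apart, with the fence upright between them; 9 mm of the fence stick out at each open end. Origin at its underside's centre; y along the fence
- oil_can: red conical oil can with a thin spout, 68 mm across, 118 mm high, loose; origin at the centre of its underside, z up. Stands beyond the work, not to be knocked over
Not all that is in view belongs to the job. Of the things shaped like the fence, the brass one is meant.

How it is judged:
By the outcome, as a careful person would: the job done as asked, in the order asked, and still so for the second after the job is handed in, with the robot touching nothing.
It also fails if it takes over 72 s, if anything falls off the work surface, if the arm or the gripper's body presses on something with over 40 N, if the wrist force passes 120 N, or if a joint passes its speed limit or range.

## Robot

A 6-joint arm with a two-finger parallel gripper is mounted at the origin on a cart in front of the work surface, level with it; the furniture and walls round the work are solid. World frame = base frame: x ahead of the robot, y to its left, z up, the work surface at z = 0. Lengths are in mm, angles in rad, forces in N, time in s.
With the tool pointing down it reaches from about 350 to 975 mm from the base axis. Payload 7.1 kg.
Tool frame: the origin (TCP) lies on the front face of the gripper's body, between the roots of the fingers; the fingertips stand 80 mm ahead of it and the grasp point (between the pads) lies 61 mm ahead of it (env.tips_ahead is the distance from the TCP to the fingertips, in mm); z points along the fingers, y is the direction in which the jaws open and shut (so a half turn about z gives the same grasp; the last joint's range is limited). The gripper opens to 88 mm and grips with 3 to 60 N. Pads are 20 mm wide; open, the fingers measure 115 mm over their backs; the gripper's body (75 mm by 178 mm) begins 61 mm behind the grasp point.
Start: joints at [1.297, 0.423, 1.63, -0, 1.089, -0.019], TCP at [157.501, 604.813, 302.675] pointing down, gripper open.
Joint ranges: [-3, 3], [-0.9, 2.11], [0.09, 2.58], [-1.31, 4.45], [0.11, 2.69], [-2.54, 2.54]. Speed limits (rad/s): [2.39, 2.39, 3.01, 3.14, 3.14, 3.14].

## Interface

Orientations are given as a unit quaternion [x, y, z, w].
In Python, from station import env, set_gripper, viewer, workorder gives the robot as it stands. Calls block until the motion is done:
- env.reach(position, orientation): joint-space move of the TCP to a pose.
- env.move_l(position, rot=None, rate=150, f_stop=None): straight line of the TCP; rot=None keeps the orientation; rate is the mean speed in mm/s. With f_stop (N) it stops when the force on the tool has changed by that much, and returns True; else False.
- env.move_joints(angles): joint-space move.
- set_gripper(opening): finger opening in mm; the grip force is fixed at half the most; returns when the fingers have stopped.
- env.hold(seconds).
- env.ik(position, orientation): joint angles nearest the present ones, or None.
- env.read_state(): the state.
- viewer.camera(name): name is "side" or "top"; returns the picture (400x640x3 uint8, blue, green, red); there is no depth.
- viewer.camera_params(name): a dict with "fx", "fy", "cx", "cy" (pixels), "dist" ([k1, k2, p1, p2, k3] as OpenCV has them; the pictures are not rectified), "pose" (4x4, takes a point from camera to world coordinates). Camera axes: x right, y up, looking along -z (the intrinsics and any distortion apply to the point x, -y, -z); pixel columns grow to the right and rows downward; lengths in mm; the calibration is good to about 2 mm. A picture is of the moment at which its call begins. camera_params takes no time and is no camera call.
A pose or a line that the arm cannot do raises env.IKError and nothing moves.
- workorder.sign_off(): hands the job in, once; it reports no verdict.
The state is a dict: "time_s": time; "qpos": joint angles; "dq": joint speeds; "tau": joint torques, N m; "tool_pos": TCP position; "orientation": TCP orientation; "force": force on the tool from outside, world axes, zero at the start; "wrist_torque": the same for the moment, N m; "width": finger opening in mm.
Only numpy, scipy, OpenCV 4.12 (cv2) and the standard library are available. Lean on these libraries where they do the work, as an engineer would, in place of code of your own. Each camera call takes 0.05 s, during which the arm holds its last target.

## Working session

There is one attempt and no reset: what is moved stays moved. The work goes in short steps, each a Python script; the robot and the scene stay as the last script left them, time stands still between calls to the robot, and variables do not carry over. Pictures are saved under pics/ and viewed, and the job is handed in when it is done.

```bash
ls; mkdir -p pics
python3 - <<'E'
from station import env, set_gripper, viewer, workorder
import cv2
for n in("side","top"):
    im=viewer.camera(n); cv2.imwrite(f"pics/{n}0.png",im); print(n,viewer.camera_params(n))
print(env.read_state())
E
```

```text
pics
side {'fx': 507.24413155658806, 'fy': 507.24413155658806, 'cx': 322.3041981347977, 'cy': 197.22530096470598, 'dist': array([-0.01374553,  0.        ,  0.        ,  0.        ,  0.        ]), 'pose': array([[ 9.89064318e-01,  7.01350641e-02, -1.29741466e-01,
         4.50652807e+02],
       [-1.47474878e-01,  4.60089301e-01, -8.75539260e-01,
        -9.43310401e+02],
       [-1.71334178e-03,  8.85098248e-01,  4.65401071e-01,
         4.97258002e+02],
       [ 0.00000000e+00,  0.00000000e+00,  0.00000000e+00,
         1.00000000e+00]])}
top {'fx': 374.9614114065724, 'fy': 374.9614114065724, 'cx': 326.2449686208146, 'cy': 194.21234349293334, 'dist': array([-0.07551638,  0.        ,  0.        ,  0.        ,  0.        ]), 'pose': array([[-4.43618562e-03,  9.82876950e-01, -1.84209721e-01,
         4.25239543e+02],
       [-9.99845545e-01, -7.49238576e-03, -1.58981449e-02,
        -1.39731172e+02],
       [-1.70060904e-02,  1.84110742e-01,  9.82758377e-01,
         9.20471240e+02],
       [ 0.00000000e+00,  0.00000000e+00,  0.00000000e+00,
         1.00000000e+00]])}
{'time_s': 0.1, 'qpos': array([ 1.29701827e+00,  4.23758536e-01,  1.63057365e+00,  3.66848367e-06,
        1.08864270e+00, -1.89864349e-02]), 'dq': array([-0.00013258, -0.00171809, -0.00280801, -0.00109035, -0.00019755,
       -0.00118993]), 'tau': array([-6.16333455e-04, -5.45614636e+01, -2.74325538e+01,  6.44387584e-02,
        1.89870363e-02,  7.19617049e-06]), 'tool_pos': array([157.38953649, 604.46088596, 301.99873343]), 'orientation': array([ 1.27052303e-01,  9.91895778e-01, -6.83488294e-04, -1.02413457e-04]), 'force': array([-0.62438999, -0.50007686,  0.80491027]), 'wrist_torque': array([-0.01285556, -0.03620145, -0.00699187]), 'width': 87.91444708176847}
```

View pics/side0.png

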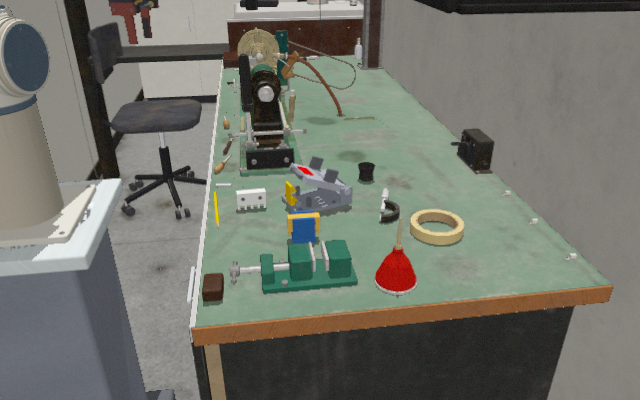

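View pics/top0.png

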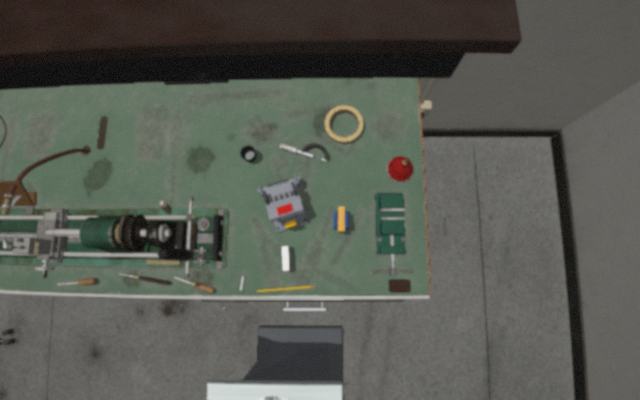

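The side view has a brass fence in the blue holder at (304,225), a white fence look-alike at (251,199), the tilting table at (318,185), and the oil can at (397,270). In the top view these are at (342,219), (286,258), (283,205) and (400,168). The fence candidates are therefore brass-in-holder (342,219) and white (286,258). I choose the brass one and will check it in a close crop.

Run:
```python
import cv2,numpy as np
t=cv2.imread("pics/top0.png");s=cv2.imread("pics/side0.png")
a=cv2.resize(t[165:275,240:370],None,fx=6,fy=5.4,interpolation=cv2.INTER_CUBIC)
a=cv2.resize(t[170:270,245:375],None,fx=6,fy=6,interpolation=cv2.INTER_CUBIC)
b=cv2.resize(s[145:265,230:370],None,fx=5,fy=5,interpolation=cv2.INTER_CUBIC)
cv2.imwrite("pics/ca.png",a);cv2.imwrite("pics/cb.png",b)
```

```text
(no output)
```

View pics/ca.png

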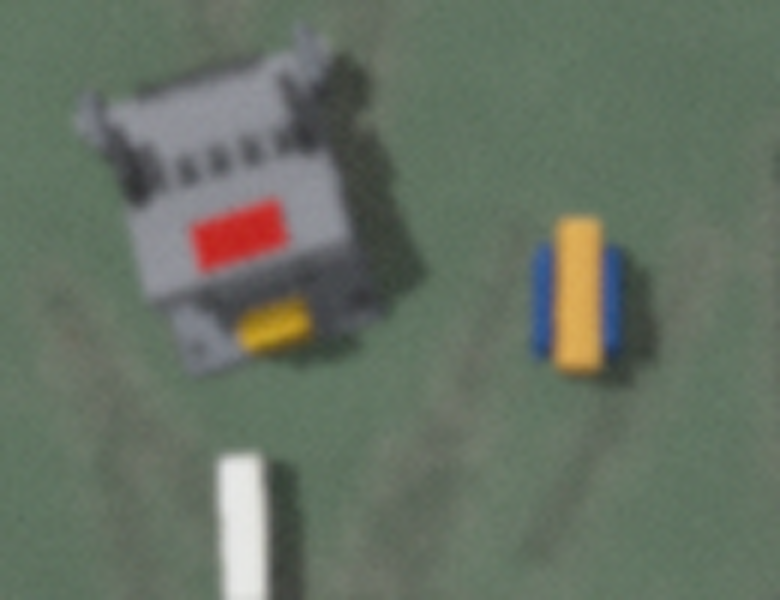

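View pics/cb.png

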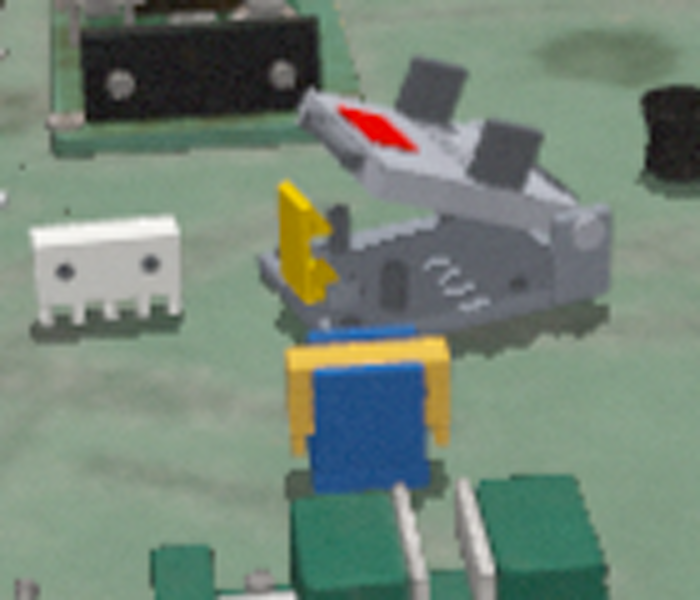

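Confirmed: the five-tooth brass fence is in the blue holder, and the white one is a four-tooth decoy. Next I'll measure positions.

```bash
cat > h.py <<'E'
import cv2,numpy as np
from station import env,set_gripper,viewer,workorder
from scipy.spatial.transform import Rotation as R
P={n:viewer.camera_params(n) for n in("side","top")}
def ray(n,uv):
    p=P[n];K=np.array([[p['fx'],0,p['cx']],[0,p['fy'],p['cy']],[0,0,1]])
    q=cv2.undistortPoints(np.array([[uv]],float),K,p['dist'])[0,0]
    d=p['pose'][:3,:3]@np.array([q[0],-q[1],-1]);return p['pose'][:3,3],d/np.linalg.norm(d)
def onz(n,uv,z):
    o,d=ray(n,uv);return o+d*(z-o[2])/d[2]
def tri(us,ut):
    A=[];b=[]
    for n,u in(("side",us),("top",ut)):
        o,d=ray(n,u);M=np.eye(3)-np.outer(d,d);A.append(M);b.append(M@o)
    return np.linalg.lstsq(np.vstack(A),np.hstack(b),rcond=None)[0]
def mask(im,lo,hi,box):
    h=cv2.cvtColor(im,cv2.COLOR_BGR2HSV);m=cv2.inRange(h,lo,hi);k=np.zeros_like(m);x0,y0,x1,y1=box;k[y0:y1,x0:x1]=m[y0:y1,x0:x1];return k
def big(m):
    c=cv2.findContours(m,cv2.RETR_EXTERNAL,cv2.CHAIN_APPROX_NONE)[0];return max(c,key=cv2.contourArea)
def cen(m):
    n,l,st,ce=cv2.connectedComponentsWithStats(m);i=1+np.argmax(st[1:,4]);return ce[i],st[i]
def down(yaw):  # tool down; jaw (tool y) direction at angle yaw from world +x
    y=np.array([np.cos(yaw),np.sin(yaw),0]);z=np.array([0,0,-1.]);x=np.cross(y,z)
    return R.from_matrix(np.c_[x,y,z]).as_quat()
def S():
    s=env.read_state();print("t %.1f pos %s F %s w %.1f"%(s['time_s'],np.round(s['tool_pos'],1),np.round(s['force'],1),s['width']));return s
E
python3 - <<'E'
from h import *
t=cv2.imread("pics/top0.png");s=cv2.imread("pics/side0.png")
rt,a=cen(mask(t,(0,150,100),(8,255,255),(250,180,310,240)));rs,b=cen(mask(s,(0,150,100),(8,255,255),(280,150,330,190)))
print("pad px",rt,rs,a,b,tri(rs,rt),onz("top",rt,77),onz("side",rs,77))
r=cv2.minAreaRect(big(mask(t,(0,150,100),(8,255,255),(250,180,310,240))));c=cv2.boxPoints(r);print(np.round([onz("top",x,77)[:2] for x in c],1))
mt=mask(t,(12,110,120),(28,255,255),(325,195,360,240))
r=cv2.minAreaRect(big(mt));c=cv2.boxPoints(r);print("fence",cen(mt),r)
print(np.round([onz("top",x,48)[:2] for x in c],1),onz("top",r[0],48))
# yellow catch
my=mask(t,(18,150,100),(32,255,255),(270,215,305,235));print("catch",cen(my),onz("top",cen(my)[0],54))
mb=mask(t,(100,100,50),(130,255,255),(325,195,360,240));print("blue",cen(mb),[onz("top",x,50)[:2].round(1) for x in cv2.boxPoints(cv2.minAreaRect(cv2.findNonZero(mb)))])
# side: fence top face corners
ms=mask(s,(12,110,120),(28,255,255),(280,205,325,245));print("side fence",cen(ms))
# oil can
mo=mask(t,(0,150,80),(10,255,255),(380,150,420,190));print("can",onz("top",cen(mo)[0],40))
E
```

```text
pad px [284.31818182 208.78409091] [305.05882353 170.23529412] [278 204  14  10  88] [298 167  15   8  51] [550.9742268  -30.14393621  75.20451165] [550.28041018 -30.36585047  77.        ] [550.97864222 -33.91868277  77.        ]
[[552.  -12.9]
 [562.2 -43.7]
 [548.3 -48.4]
 [538.1 -17.7]]
fence (array([340.98275862, 218.93103448]), array([338, 207,   7,  25, 174], dtype=int32)) ((341.0, 219.0), (24.0, 6.0), 90.0)
[[ 558.  -153.1]
 [ 557.9 -167.2]
 [ 501.4 -166.5]
 [ 501.5 -152.6]] [ 529.54893888 -159.85914529   48.        ]
catch (array([290.52380952, 224.04761905]), array([285, 221,  12,   7,  63], dtype=int32)) [517.76414493 -42.40117326  54.        ]
blue (array([346.95833333, 219.5       ]), array([346, 211,   3,  18,  48], dtype=int32)) [array([ 548.3, -143.6]), array([ 548. , -176.4]), array([ 508.2, -175.8]), array([ 508.4, -143.3])]
side fence (array([303.71014493, 220.27173913]), array([287, 212,  33,  24, 276], dtype=int32))
can [ 651.63858185 -302.66627597   40.        ]
```

Pad: two-view triangulation gives (551,-30,75), and yaw is about 0.33. The catch position at level agrees with this. The fence is at (529.6,-159.9) with its long axis along world x. Next I'll press the table.

```bash
cat >> h.py <<'E'
PSI=0.33
def go(p,yaw):
    env.reach(list(p),down(yaw))
E
python3 - <<'E'
from h import *
x=np.array([np.cos(PSI),np.sin(PSI),0]);pl=np.array([541,-33.5,0]);yaw=PSI-np.pi/2
p=env.read_state()['tool_pos'];env.move_l([p[0],p[1],430],rate=250)
set_gripper(0);S()
print(env.ik(list(pl+[0,0,300]),down(yaw)),env.ik(list(pl+[0,0,300]),down(yaw+np.pi)))
go(pl+x*10+[0,0,430],yaw);S()
E
```

```text
t 2.1 pos [157.4 604.5 430. ] F [-0.2  0.3  0.2] w 0.6
[-8.37994199e-02  3.05331170e-01  1.81624181e+00 -4.44089210e-16
  1.02001967e+00  1.15699691e+00] [-8.37994199e-02  3.05331170e-01  1.81624181e+00 -4.44089210e-16
  1.02001967e+00 -1.98459575e+00]
t 4.7 pos [550.5 -29.6 430. ] F [ 0.2 -0.5 -0.5] w 0.3
```

Run:
```python
from h import *
x=np.array([np.cos(PSI),np.sin(PSI),0]);pl=np.array([541,-33.5,0])
env.move_l(list(pl+x*11+[0,0,165]),rate=200)
cv2.imwrite("pics/s1.png",cv2.resize(viewer.camera("side")[100:270,200:400],None,fx=4,fy=3.5))
print(env.move_l(list(pl+x*3+[0,0,127]),rate=60,f_stop=30));S()
print(env.move_l(list(pl+x*3+[0,0,123]),rate=20,f_stop=22));S()
cv2.imwrite("pics/s2.png",cv2.resize(viewer.camera("side")[100:270,200:400],None,fx=4,fy=3.5))
```

```text
False
t 7.1 pos [543.4 -32.7 127.1] F [-3.9 -1.2  8.8] w 0.5
True
t 7.3 pos [543.3 -32.8 125.6] F [-3.5  0.4 14.5] w 0.5
```

View pics/s2.png

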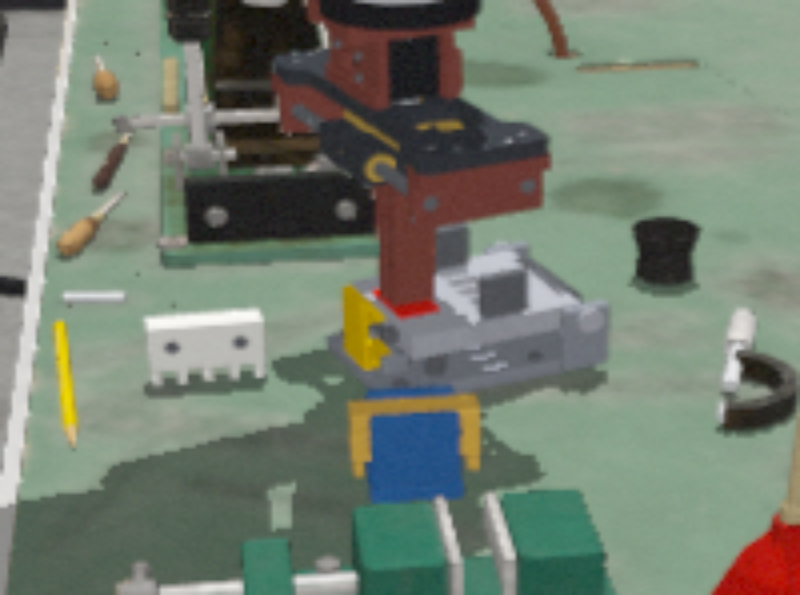

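The table is pressed flat at its stop (pad at (405,305) in the crop), and the catch is over the edge. I'll lift and check that it holds.

Run:
```python
from h import *
p=env.read_state()['tool_pos'];print(env.move_l([p[0],p[1],124.5],rate=15,f_stop=18));S()
env.move_l([p[0],p[1],250],rate=180);S()
go([529.6,-159.9,250],0.0);set_gripper(88);S()
for n in("side","top"): cv2.imwrite(f"pics/{n}1.png",viewer.camera(n))
s=cv2.imread("pics/side1.png");t=cv2.imread("pics/top1.png")
cv2.imwrite("pics/c1.png",np.hstack([cv2.resize(s[130:250,270:370],None,fx=4,fy=4),cv2.resize(t[170:240,250:315],(400,480))]))
```

```text
False
t 7.6 pos [543.4 -32.8 125.6] F [-4.5  0.6 16.1] w 0.5
t 8.4 pos [542.7 -32.8 248.9] F [-0.6  0.5  0.2] w 0.3
t 11.2 pos [ 529.6 -159.9  250. ] F [ 1.2 -0.   0.2] w 87.4
```

View pics/c1.png

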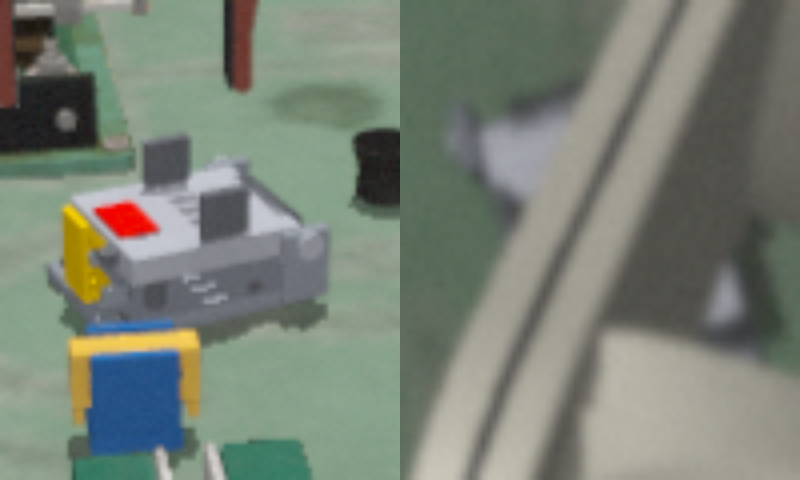

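The table is level and held by the catch (pad at (127,220) in the crop) with the robot clear. Next I'll take the fence by its ends.

Run:
```python
from h import *
print(env.move_l([529.6,-159.9,104],rate=130,f_stop=15));S()
set_gripper(50);S()
env.move_l([529.6,-159.9,190],rate=100);S()
cv2.imwrite("pics/s3.png",cv2.resize(viewer.camera("side")[100:260,220:400],None,fx=4,fy=3.6))
```

```text
False
t 12.5 pos [ 530.1 -160.   104.7] F [-0.4 -0.3 -0.2] w 87.8
t 13.1 pos [ 530.  -160.   104.3] F [0.5 0.2 2.9] w 58.0
t 14.1 pos [ 529.2 -159.8  189.5] F [ 0.2  1.1 -0.9] w 57.9
```

View pics/s3.png

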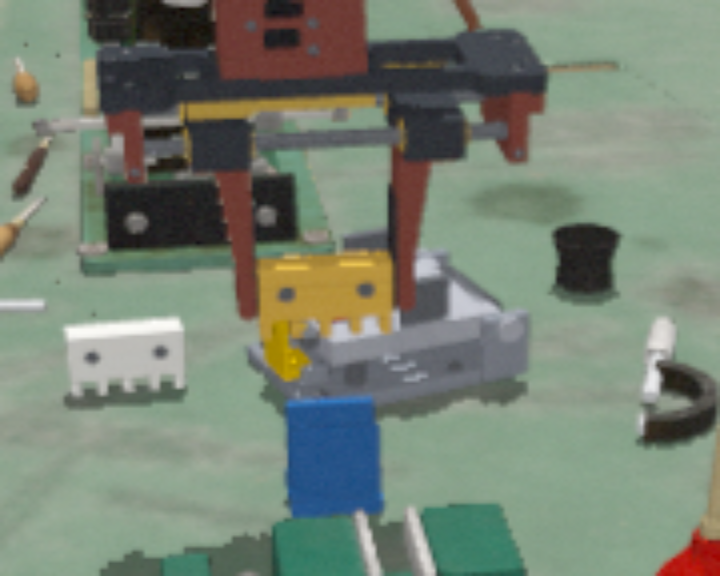

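The fence hangs upright, gripped by its ends. I'll stand it on the bare bench at (435,-130), turned to the table's yaw.

Run:
```python
from h import *
yaw=PSI-np.pi/2
go([435,-130,180],yaw);S()
print(env.move_l([435,-130,100],rate=110,f_stop=12));S()
print(env.move_l([435,-130,91.5],rate=15,f_stop=4));S()
set_gripper(70);S()
env.move_l([435,-130,200],rate=150)
go([435,-130,250],PSI)
env.move_l([400,-320,300],rate=300);S()
for n in("side","top"): cv2.imwrite(f"pics/{n}2.png",viewer.camera(n))
s=cv2.imread("pics/side2.png");t=cv2.imread("pics/top2.png")
cv2.imwrite("pics/c2.png",np.hstack([cv2.resize(s[150:260,230:350],None,fx=4,fy=4),cv2.resize(t[175:265,250:315],(320,440))]))
```

```text
t 15.3 pos [ 435.4 -130.1  179.9] F [ 0.7 -0.3 -0.8] w 58.0
False
t 16.2 pos [ 435.3 -130.1  100.3] F [ 0.1 -0.6 -1.1] w 57.8
True
t 16.6 pos [ 435.3 -130.1   94.2] F [-0.   0.7  5.3] w 57.4
t 17.1 pos [ 434.8 -129.9   93.8] F [-0.1  0.2  0.3] w 70.1
t 20.1 pos [ 399.6 -319.   299.3] F [-0.6  0.8 -0.7] w 70.3
```

View pics/c2.png

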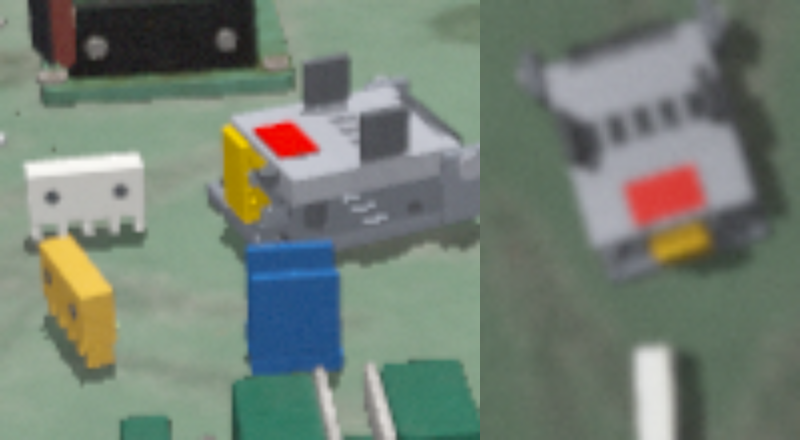

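View pics/top2.png

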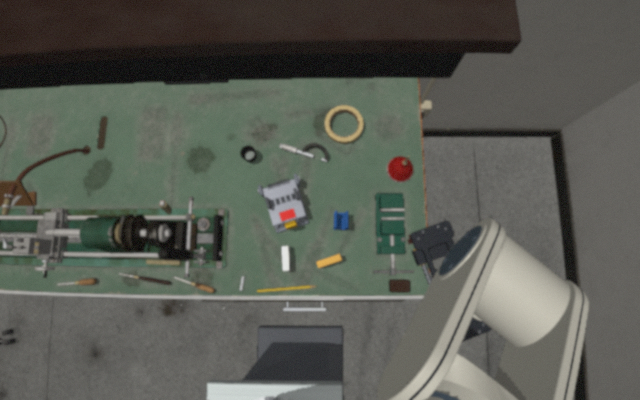

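The fence stands alone on its teeth on the bench (crop (78,300), top (330,261)), and the table is level. Now I'll take averaged frames for a sub-pixel measurement, using the fence's known pose to check the calibration.

Run:
```python
from h import *
A={n:np.mean([viewer.camera(n).astype(float) for _ in range(4)],0) for n in("side","top")}
np.savez("avg.npz",**A)
def soft(w,box,th):
    x0,y0,x1,y1=box;w=np.clip(w[y0:y1,x0:x1]-th,0,None);Y,X=np.mgrid[y0:y1,x0:x1]
    W=w.sum();c=np.array([(w*X).sum()/W,(w*Y).sum()/W])
    cov=np.array([[(w*(X-c[0])**2).sum(),(w*(X-c[0])*(Y-c[1])).sum()],[0,(w*(Y-c[1])**2).sum()]])/W;cov[1,0]=cov[0,1]
    v=np.linalg.eigh(cov)[1][:,1];return c,v
T=A["top"];Sd=A["side"]
red=lambda I:I[...,2]-np.maximum(I[...,1],I[...,0])
yel=lambda I:np.minimum(I[...,2],I[...,1])-I[...,0]
def rep(name,c,v,z,cam="top"):
    a=onz(cam,c-v*5,z);b=onz(cam,c+v*5,z);d=b-a;print(name,c.round(2),onz(cam,c,z).round(2),"ang",round(float(np.arctan2(d[1],d[0])),3))
# pad red - and catch orange: use g low
rd=lambda I:I[...,2]-2*I[...,1]
c,v=soft(red(T)*(T[...,1]<0.55*T[...,2]),(272,202,305,226),30);rep("pad top",c,v,47);pt=c
c,v=soft(red(Sd)*(Sd[...,1]<0.4*Sd[...,2]),(285,170,325,195),40);rep("pad side",c,v,47,"side");print("tri",tri(c,pt).round(2))
c,v=soft(yel(T),(310,245,350,275),25);rep("fence top",c,v,38)
c,v=soft(yel(T)*(T[...,1]>0.55*T[...,2]),(280,218,302,233),25);rep("catch",c,v,52)
cv2.imwrite("pics/tt.png",cv2.resize(T[172:234,250:314],None,fx=9,fy=9,interpolation=cv2.INTER_CUBIC))
cv2.imwrite("pics/ss.png",cv2.resize(Sd[155:225,275:365],None,fx=8,fy=8,interpolation=cv2.INTER_CUBIC))
```

```text
pad top [287.01 214.46] [541.19 -33.05  47.  ] ang 1.88
pad side [301.   184.46] [542.08 -35.47  47.  ] ang 2.406
tri [541.85 -32.9   45.67]
fence top [328.43 260.5 ] [ 433.93 -129.84   38.  ] ang 1.89
catch [290.17 224.31] [517.36 -41.36  52.  ] ang 1.854[ WARN:0@9.048] global loadsave.cpp:1063 imwrite_ Unsupported depth image for selected encoder is fallbacked to CV_8U.
```

View pics/tt.png

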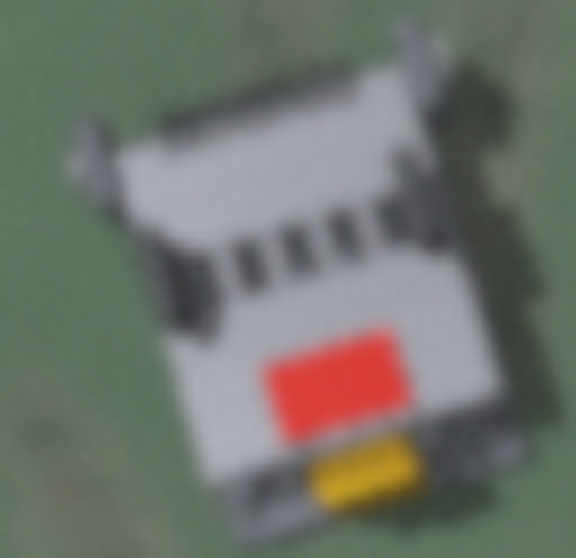

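View pics/ss.png

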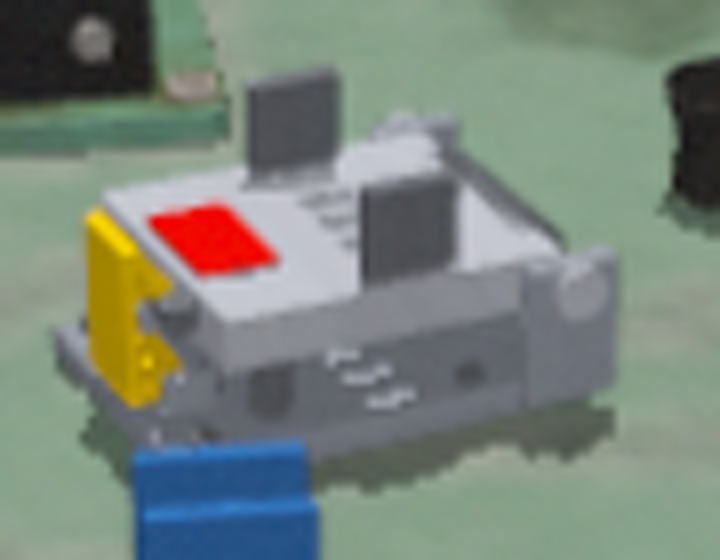

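The pad's long side is at 1.880 rad and the fence reads 1.890 against a true 1.901, so I take yaw as about 0.32. The fence's known position gives a camera correction of about (+1.1,-0.15) mm. Next I'll check the slot row directly with dark profiles on the z=44 plane.

Run:
```python
from h import *
from scipy.ndimage import map_coordinates
from scipy.signal import find_peaks
T=np.load("avg.npz")["top"].mean(2)
p=P["top"];K=np.array([[p['fx'],0,p['cx']],[0,p['fy'],p['cy']],[0,0,1]]);M=np.linalg.inv(p['pose']);M=np.diag([1,-1,-1,1])@M
def samp(w):
    u=cv2.projectPoints(w.reshape(-1,3),cv2.Rodrigues(M[:3,:3])[0],M[:3,3],K,p['dist'])[0][:,0]
    return map_coordinates(T,[u[:,1],u[:,0]],order=3).reshape(w.shape[:-1])
for psi in(.31,.32):
    x=np.array([np.cos(psi),np.sin(psi),0]);y=np.array([-np.sin(psi),np.cos(psi),0])
    c=np.array([541.2,-33.05,44])+38*x
    gx=np.arange(-16,16.1,.5);gy=np.arange(-34,34.1,.5)
    I=samp(c+gx[:,None,None]*x+gy[None,:,None]*y)
    pr=-I[np.abs(gx)<4].mean(0);pk=find_peaks(pr,distance=16,prominence=8)[0]
    out=[]
    for k in pk:
        if abs(gy[k])>28: continue
        y0=gy[k]
        # x-profile
        q=-I[:,max(k-3,0):k+4].mean(1);q=np.clip(q-(q.min()+q.max())/2,0,None);xc=(q*gx).sum()/q.sum()
        s=slice(max(k-12,0),k+13);r=np.clip(pr[s]-(pr[s].min()+pr[s].max())/2,0,None);out.append((y0,round((r*gy[s]).sum()/r.sum(),2),round(xc,2)))
    print(psi,c.round(2),out)
```

```text
0.31 [577.39 -21.46  44.  ] [(np.float64(-28.0), np.float64(-29.25), np.float64(0.06)), (np.float64(-13.5), np.float64(-13.43), np.float64(0.62)), (np.float64(-0.5), np.float64(-0.42), np.float64(0.63)), (np.float64(13.0), np.float64(12.81), np.float64(0.37))]
0.32 [577.27 -21.1   44.  ] [(np.float64(-14.0), np.float64(-13.8), np.float64(0.46)), (np.float64(-0.5), np.float64(-0.81), np.float64(0.66)), (np.float64(12.5), np.float64(12.43), np.float64(0.5))]
```

Three central slots are found 13 mm apart, yaw 0.32 to 0.33, and the slot centre corrected with the fence reference is about (578.8,-21.5). I'll regrasp across the thickness and hover over the table to check.

Run:
```python
from h import *
y0=0.325
set_gripper(40)
go([435,-130,190],PSI)
print(env.move_l([435,-130,96],rate=120,f_stop=12));S()
set_gripper(5);S()
env.move_l([435,-130,175],rate=120)
env.move_l([578.6,-21.5,190],rot=down(y0),rate=150)
env.move_l([578.6,-21.5,172],rate=60);S()
im=np.mean([viewer.camera("side").astype(float) for _ in range(3)],0)
cv2.imwrite("pics/s5.png",cv2.resize(im[120:230,270:370],None,fx=7,fy=5.4,interpolation=cv2.INTER_CUBIC).clip(0,255).astype(np.uint8))
```

```text
False
t 23.1 pos [ 435.3 -130.3   96.4] F [ 0.2 -0.2 -0.3] w 40.1
t 23.6 pos [ 435.2 -130.    96.3] F [0.9 0.2 6. ] w 15.6
t 26.2 pos [578.2 -21.6 171.4] F [-0.5  0.3 -1.1] w 15.6
```

View pics/s5.png

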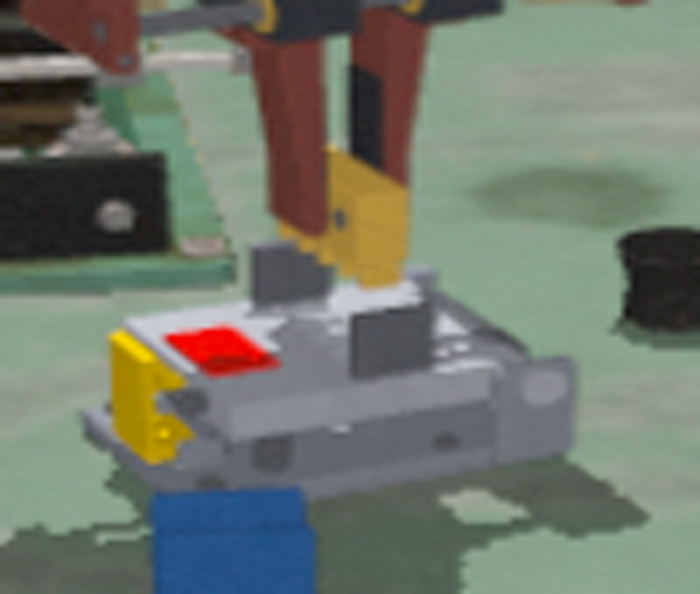

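Run:
```python
from h import *
p=P["side"];K=np.array([[p['fx'],0,p['cx']],[0,p['fy'],p['cy']],[0,0,1]]);M=np.diag([1,-1,-1,1])@np.linalg.inv(p['pose'])
psi=.325;x=np.array([np.cos(psi),np.sin(psi),0]);y=np.array([-np.sin(psi),np.cos(psi),0]);c=np.array([578.3,-21.6,0])
def pj(*w):
    u=cv2.projectPoints(np.array(w),cv2.Rodrigues(M[:3,:3])[0],M[:3,3],K,p['dist'])[0][:,0];return ((u-[270,120])*[7,5.4]).round(0)
print("near stop outer face TL,TR,BL,BR",*pj(*[c-38*y+a*x+[0,0,z] for z in(70,44) for a in(-13,13)]))
print("far stop inner face",*pj(*[c+31*y+a*x+[0,0,z] for z in(70,44) for a in(-13,13)]))
print("fence end face TL TR BL BR",*pj(*[c-29*y+a*x+[0,0,z] for z in(113.4,85.4) for a in(-8,8)]))
b=c-38*x; print("pad corners",*pj(*[b+i*x+j*y+[0,0,47] for i in(-11,11) for j in(-18,18)]))
```

```text
near stop outer face TL,TR,BL,BR [355. 316.] [437. 302.] [355. 380.] [436. 366.]
far stop inner face [248. 246.] [327. 234.] [250. 308.] [328. 295.]
fence end face TL TR BL BR [355. 194.] [407. 186.] [356. 265.] [407. 257.]
pad corners [209. 372.] [156. 333.] [279. 359.] [225. 321.]
```

The predicted stop, pad and fence corners at this pose agree with the picture to within about 1 mm. I'll lower gently with a force guard.

Run:
```python
from h import *
c=[578.3,-21.5]
print(env.move_l([*c,144],rate=50,f_stop=6));S()
print(env.move_l([*c,129],rate=20,f_stop=6));S()
im=viewer.camera("side")
cv2.imwrite("pics/s6.png",cv2.resize(im[120:230,270:370],None,fx=7,fy=5.4,interpolation=cv2.INTER_CUBIC))
```

```text
False
t 27.1 pos [578.3 -21.5 143.9] F [-0.6  0.3 -1.4] w 15.9
True
t 27.7 pos [578.2 -21.5 130.7] F [-1.9  0.6  5.4] w 16.0
```

View pics/s6.png

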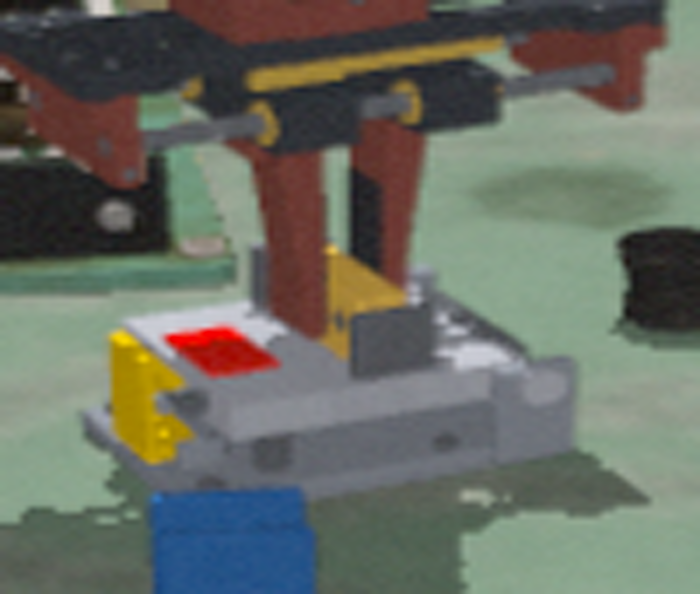

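The fence went down 9.6 mm past the table-top contact height, so the teeth are in the slots. I'll give it a light push home, release, retreat and verify.

Run:
```python
from h import *
c=[578.3,-21.5]
print(env.move_l([*c,129.3],rate=15,f_stop=5));S()
set_gripper(28);S()
env.move_l([*c,230],rate=120)
env.move_l([450,-250,330],rate=300);S()
for n in("side","top"): cv2.imwrite(f"pics/{n}7.png",viewer.camera(n))
s=cv2.imread("pics/side7.png");t=cv2.imread("pics/top7.png")
cv2.imwrite("pics/c7.png",np.hstack([cv2.resize(s[140:230,280:370],(420,420),interpolation=cv2.INTER_CUBIC),cv2.resize(t[170:235,250:315],(380,420),interpolation=cv2.INTER_CUBIC)]))
y=lambda I:cv2.inRange(cv2.cvtColor(I,cv2.COLOR_BGR2HSV),(12,110,110),(28,255,255))
print(cen(y(t[180:215,255:310])))
```

```text
False
t 28.0 pos [578.4 -21.5 130.5] F [-4.6 -0.1 14.4] w 15.9
t 28.5 pos [578.2 -21.5 129.1] F [-0.1 -0.1  0.1] w 27.9
t 30.5 pos [ 449.9 -249.3  329.3] F [-0.4  0.1  0.1] w 28.3
(array([26.14606742, 18.47752809]), array([ 14,  12,  26,  14, 178], dtype=int32))
```

View pics/c7.png

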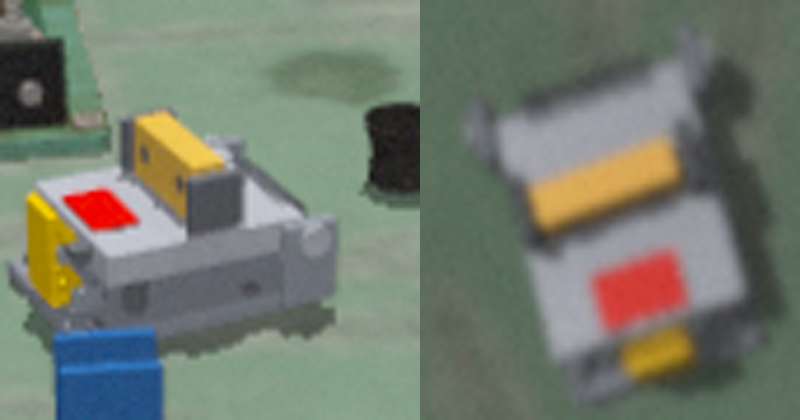

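View pics/side7.png

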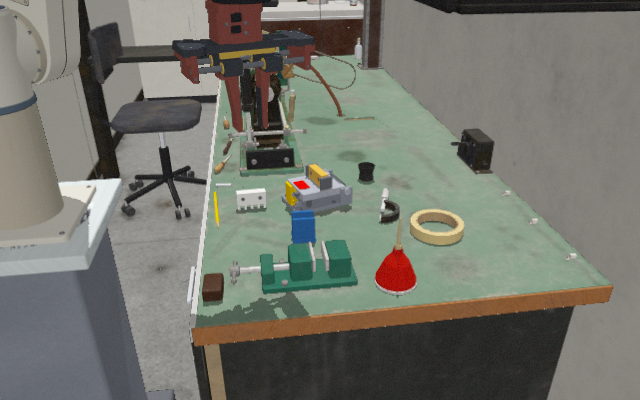

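The fence sits between the stops, its top just above theirs (side crop (180,140), top crop (605,185)). The table is level and caught, the oil can is standing at (397,270), and the robot is clear. I'm signing off.

Run:
```python
from h import *
print(workorder.sign_off());S()
```

```text
the job is handed in; nothing more can be done
None
the job is handed in; nothing more can be done
```

The job is done and handed in at about 30.5 s, well inside the 72 s limit.

I pressed the red pad to the stop, and the catch held the table level with the arm away. I then lifted the brass fence by its ends, stood it on the bench and let go. I took it again across its thickness and lowered it into the slots on the first try.

**Last checks:**
- **Seating:** the fence stopped at a TCP height of 130.5 to 130.7 mm, against about 130.3 mm expected when fully home. The resistance there was 14 N.
- **Pictures after letting go:** the fence lies between the stops with its top just above theirs, the table is level and held by the catch, the oil can is standing, and the robot touches nothing.

**Disagreements:** before the correction, the top camera placed the standing fence about 1 mm from its position as known from the robot. The top and side views of the pad differed by up to 2.5 mm. I corrected for the camera offset, and no check failed. The last 0.2 to 0.4 mm of seating is below what the cameras can show, so it rests on the contact height and force alone.

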